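# Wedge the rocking tool chest

## Robot

A 6-joint arm with a two-finger parallel gripper is mounted at the origin on the work surface. World frame = base frame: x ahead of the robot, y to its left, z up, the work surface at z = 0. Lengths are in m, angles in rad, forces in N, time in s.
With the tool pointing down it reaches from about 0.4 to 0.825 m from the base axis. Payload 7 kg.
Tool frame: the origin (TCP) lies at the centre of the arm's flange, where the gripper is bolted on; the fingertips stand 178 mm ahead of it and the grasp point (between the pads) lies 159 mm ahead of it (arm.tip_reach is the distance from the TCP to the fingertips, in m); z points along the fingers, y is the direction in which the jaws open and shut (so a half turn about z gives the same grasp; the last joint's range is limited). The gripper opens to 88 mm and grips with 3 to 60 N. Pads are 19 mm wide; open, the fingers measure 130 mm over their backs; the gripper's body (78 mm by 193 mm) begins 47 mm behind the grasp point.
Start: joints at [-0.92, 0.359, 0.012, 0, -1.224, -0.288], TCP at [0.24, -0.631, 0.405] pointing down, gripper open.
Joint ranges: [-3.07, 3.07], [-1.43, 2.12], [-1.02, 1.25], [-3.03, 1.67], [-3.05, -0], [-3.03, 3.03]. Speed limits (rad/s): [2.39, 2.39, 3.01, 3.14, 3.14, 3.14].

## Interface

Orientations are given as [roll, pitch, yaw] about the fixed x, y, z axes, in that order (R = Rz(yaw) Ry(pitch) Rx(roll)).
In Python, from station import arm gives the robot as it stands.
- The arm moves only by the shell command python3 -m inch 'ROWS' [OPENING] [FORCE]. ROWS is JSON, a list that holds one entry, the list of rows, each a list of 6 numbers: the shift along the world's x, y, z in units of 200 mm (1.0 is 200 mm), then the turn, a rotation vector about the world's x, y, z in units of 180 degrees (1.0 is 180 degrees). A call has 1 to 8 rows; each row is the pose to reach, as a shift and turn from the pose commanded when the call began, turning the shorter way round; what a row does not reach only later rows make up. A row lasts 1/8 s, in which the tool goes at most 62.5 mm and 10.7 degrees, less where a joint would pass 70% of its speed; a pose out of reach is approached as far as the arm can. A call with a number of a shift or a turn outside -1 to 1 is refused whole. A call with a gripper value outside its range is refused whole. OPENING is the finger opening in mm, from 0 to 87.6, set as the call begins (- or left out, the last holds). The fingers move at their own pace and stop on an object; FORCE is the grip in N (left out, the last holds). Time passes only in rows, so rows that repeat a pose let the fingers close. It gives the time, the measured TCP pose, the force and the opening at its end, in the units of the state.
- arm.get_state(): the state, without advancing time (a new reading comes with each control period).
- arm.grab_frame(name): name is "scene" or "top" or "wrist"; returns the picture (400x640x3 uint8, blue, green, red); there is no depth.
- arm.camera_params(name): a dict with "vertical_fov" (degrees; the focal length in pixels is half the picture's height over the tangent of half this angle, whatever the lens; pixels are square), "cx", "cy" (the principal point, pixels), "k1" (the pictures are not rectified: a ray, as slopes to the right and down, at radius r is drawn at 1 + k1 r^2 times it, then the intrinsics apply), "pose" (4x4, takes a point from camera to world coordinates). Camera axes: x right, y down, z forward; pixel columns grow to the right and rows downward; lengths in m; the calibration is good to about 2 mm. A picture is of the moment at which its call begins: read the wrist's pose just before it. camera_params takes no time and is no camera call; for the wrist camera it gives the pose at the moment of the call.
- arm.job_done(): hands the job in, once; it reports no verdict.
Trained networks look in the newest picture that a camera, given by its name, has taken for a name from the list of things; names that differ only in an ending like _2 or _b are one class to them, and where a whole thing is asked for, a point or a joint stands for the part that bears it (a point fixed in the world has none). Each returns a list of dicts, best first, with "score" (0 to 1); they miss things now and then, are a little off and sometimes report something else, mostly with a low value. They report only what shows in the picture. A call takes as long as a camera call. They do not tell look-alikes from the thing itself.
- arm.search_frame(target, camera): "box" ([left, top, right, bottom] in pixels, round what is visible of it).
- arm.regions_of(target, camera): "region" (400x640 bool, what is visible of it) and "box" ([left, top, right, bottom] in pixels, round what is visible of it).
The state is a dict: "t": time; "q": joint angles; "qd": joint speeds; "joint_efforts": joint torques, N m; "eef_pos": TCP position; "ee_rot": TCP orientation; "force": force on the tool from outside, world axes, zero at the start; "moment": the same for the moment, N m; "width": finger opening in m.
Only numpy, scipy, OpenCV 4.12 (cv2) and the standard library are available. Lean on these libraries where they do the work, as an engineer would, in place of code of your own. Each camera call takes 0.05 s, during which the arm holds its last target.

## Task

The red tool chest rocks because its far left foot is too short. With fingertips only, nothing gripped or lifted, press down on the chest's top above that foot to feel it rock, then push the wooden wedge, thin end first, under the short foot until the chest no longer rocks, without jacking the chest up out of level or shoving it along the bench. Finish while still pressing down firmly (about 8 N) on that same corner with the chest standing level and solid on the wedge, and leave everything else alone.

Things in the scene. Friction and masses are not known exactly. Their poses are not given: they have to be found in the camera images.
- chest: Loose, low red steel tool chest, 1.6 to 2.5 kg, 210 mm deep (x), 300 mm wide (y), flat top 100 mm above the bench. Origin: centre of the underside, at bench level when level; z up; at yaw 0 its drawers face the robot (-x). Rubber feet 24 mm wide (11 mm at the sole), centred at x = +-85, y = +-125 mm, hold the case 32 mm up. A handle 16 mm high, 120 mm long along y, lies on the middle of the top.
- short_foot (a point): Point under the middle of the short foot (chest x = +85, y = +125 mm), where a full-length foot's sole would be (bench level when the chest is level). This foot is a fixed, unknown 6 to 13 mm too short and hangs clear of the bench; the other three carry the chest level.
- press_spot (a point): Point on the chest's flat top straight above the short foot, 100 mm over short_foot: where to press. With no wedge, a steady 1.5 to 4 N here tips the chest about the diagonal through the near left and far right feet until the short foot meets the bench (tilt 0.04 to 0.1 rad; this point sinks about as far as the foot is short and swings outwards 0.7 times that); let go, it tips back level.
- wedge: Loose hardwood wedge, 90 g, 45 mm wide (x), 140 mm long (y), flat underside; its top slopes evenly from 3 mm high at the nose (-y end) to 24 mm at the heel (+y end). Origin: centre of the underside; z up. It lies left of the chest (+y side), nose towards the short foot; it slides easily until the slope meets the foot, then takes a few N, and stays where it is left.
- wedge_nose (a point): Middle of the lower edge of the wedge's thin end.
- wedge_heel (a point): Centre of the wedge's thick, upright end face (45 mm wide, 24 mm high), 12 mm above the bench: where to push.
- socket: Bystander: steel socket standing on end, 30 mm across, 38 mm high; origin at its foot.
- spanner: Bystander: steel spanner lying flat, 180 mm long; origin at its middle.
- packer: Bystander: flat wooden block 50 x 80 x 25 mm; origin under its centre. Not the wedge.
- oil: Bystander: grey oil bottle, 68 mm across, 170 mm high; origin under its centre.
Mind the look-alikes: they are no part of the job. What is shaped like the wedge but pink is not meant.

How it is judged:
On the way, in this order (a step that is already met when the one before it is completed fails the run):
1. the chest's corner above the short foot is pressed with the fingers and the chest is felt to rock (tilts more than 0.025 rad) (contact force between the fingers and chest above 0.5 N and angle between chest's own z axis and vertical above 0.025 rad), for 0.05 s.
2. the wedge's nose is under the short foot (y of wedge_nose in the frame of chest below 0.125 m and horizontal distance between wedge_nose and short_foot below 0.12 m and x of wedge_nose in the frame of chest between 0.05 and 0.12 m), for 0.1 s.
At the end, for the whole second after the job is handed in: The fingers press on the chest with more than 3 N within 60 mm (seen from above) of the spot over the short foot; the wedge under the chest carries more than 2.5 N, lies on the bench, is not touched by the fingers and rests; the chest is at rest and within 0.014 rad (0.8 degree) of level (contact force between the fingers and chest above 3 N and horizontal distance between the grasp point and press_spot below 0.06 m and contact force between wedge and chest above 2.5 N and contact force between the fingers and wedge below 0.2 N and angle between chest's own z axis and vertical below 0.014 rad and angular speed of chest below 0.05 rad/s and linear speed of wedge below 0.01 m/s and horizontal distance between wedge_nose and short_foot below 0.12 m and height (world z) of wedge below 0.006 m); the arm keeps its last pose, push and grip.
It fails at once if the wedge is lifted off the bench or tipped up (height (world z) of wedge above 0.015 m or angle between wedge's own z axis and vertical above 0.25 rad).
It fails at once if the wedge is squeezed or struck with more than 30 N (contact force between the fingers and wedge above 30 N).
It fails at once if the chest is lifted or pushed more than 30 mm from where it stood (distance of chest from where it was at the start of the episode above 0.03 m).
It fails at once if the chest is tipped right over its feet (more than 0.2 rad) (angle between chest's own z axis and vertical above 0.2 rad).
It fails at once if a bystander is moved more than 30 mm (distance of any of socket, spanner, packer, oil from where it was at the start of the episode above 0.03 m).
It also fails if it takes over 69 s, if anything falls off the work surface, if the arm or the gripper's body presses on something with over 40 N, if the wrist force passes 120 N, or if a joint passes its speed limit or range.

## Working session

There is one attempt and no reset: what is moved stays moved. The work goes in short steps, Python scripts to look and compute and a shell command to move; the robot and the scene stay as the last step left them, time stands still between calls to the robot, and variables do not carry over. Pictures are saved under pics/ and viewed, and the job is handed in when it is done.

```bash
ls; mkdir -p pics; python3 - <<'E'
from station import arm
import cv2
s=arm.get_state();print(s)
for n in("scene","top","wrist"):
    cv2.imwrite(f"pics/a_{n}.png",arm.grab_frame(n)); p=arm.camera_params(n);print(n,p)
print(arm.tip_reach)
E
```

```text
pics
{'t': 0.0, 'q': array([-9.19878477e-01,  3.59381954e-01,  1.10635541e-02, -3.58758850e-04,
       -1.22414686e+00, -2.88076769e-01]), 'qd': array([-3.12647525e-04,  2.16209132e-03, -5.51210960e-04,  3.20606113e-05,
        1.32453255e-03,  2.84351556e-04]), 'joint_efforts': array([ 3.57929571e-05, -5.82723141e+01,  2.93050486e+01,  6.99697629e+00,
        6.91996000e-03, -1.69544633e-04]), 'eef_pos': array([ 0.23948923, -0.63086696,  0.40372614]), 'ee_rot': array([ 3.13989667e+00, -1.50846292e-04, -2.77887361e+00]), 'force': array([ 0.28992376, -0.67669012,  0.68034766]), 'moment': array([ 0.01596282,  0.06154981, -0.00860169]), 'width': 0.08741512430420618}
scene {'vertical_fov': 54.58485368308455, 'cx': 318.4756862357355, 'cy': 205.21379478508632, 'k1': -0.013636236283315627, 'pose': array([[-0.85141736,  0.28099794, -0.44286413,  1.07726296],
       [ 0.52446905,  0.44881114, -0.72353353,  0.79463853],
       [-0.00454908, -0.84829754, -0.52950032,  0.72868292],
       [ 0.        ,  0.        ,  0.        ,  1.        ]])}
top {'vertical_fov': 44.4186780570834, 'cx': 316.48609473149355, 'cy': 201.73748335897807, 'k1': -0.055982176837005515, 'pose': array([[-0.02022415, -0.98833587,  0.15094102,  0.32876407],
       [-0.99970253,  0.01793201, -0.01653155, -0.0511462 ],
       [ 0.01363204, -0.15123046, -0.98840453,  1.65713373],
       [ 0.        ,  0.        ,  0.        ,  1.        ]])}
wrist {'vertical_fov': 62.362972182605006, 'cx': 324.3712963934733, 'cy': 201.46006228231334, 'k1': -0.02055203101538583, 'pose': array([[-0.35442556,  0.88903325,  0.28983169,  0.15876316],
       [ 0.9350833 ,  0.33653281,  0.11119752, -0.66011435],
       [ 0.00132042,  0.31042802, -0.95059597,  0.38391073],
       [ 0.        ,  0.        ,  0.        ,  1.        ]])}
0.1781
```

View pics/a_scene.png

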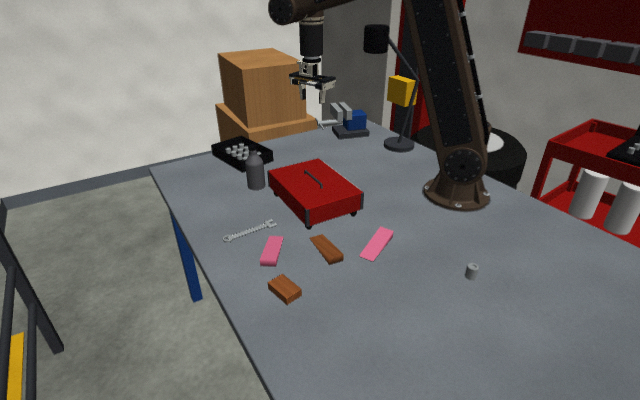

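View pics/a_top.png

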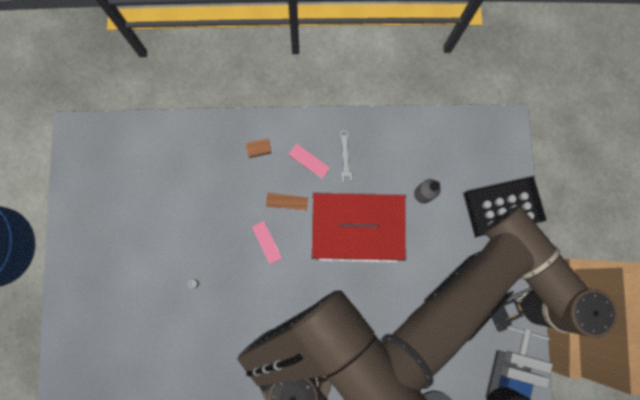

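View pics/a_wrist.png

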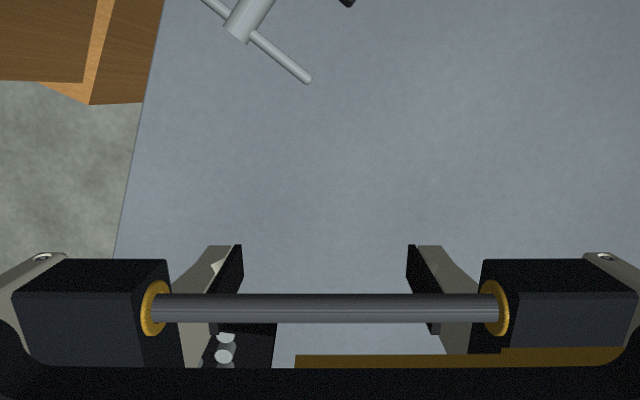

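```bash
cat > h.py <<'E'
import numpy as np,cv2
from station import arm
def K(p):
    f=200/np.tan(np.radians(p["vertical_fov"])/2)
    return f,p["cx"],p["cy"],p["k1"]
def ray(p,px):
    f,cx,cy,k=K(p); d=np.array([(px[0]-cx)/f,(px[1]-cy)/f]); u=d.copy()
    for _ in range(20): u=d/(1+k*(u@u))
    R=p["pose"]; return R[:3,3],R[:3,:3]@np.r_[u,1]
def onplane(p,px,z):
    o,d=ray(p,px); return o+d*(z-o[2])/d[2]
def proj(p,X):
    f,cx,cy,k=K(p); c=(np.atleast_2d(X)-p["pose"][:3,3])@p["pose"][:3,:3]
    u=c[:,:2]/c[:,2:]; r=(u**2).sum(1,keepdims=True); return u*(1+k*r)*f+[cx,cy]
def tri(p1,a,p2,b):
    o1,d1=ray(p1,a);o2,d2=ray(p2,b)
    A=np.c_[d1,-d2]; s=np.linalg.lstsq(A,o2-o1,rcond=None)[0]
    x,y=o1+d1*s[0],o2+d2*s[1]; return (x+y)/2,np.linalg.norm(x-y)
E
python3 - <<'E'
from h import *
im={}
for c in("top","scene"):
    im[c]=arm.grab_frame(c)
    for t in ("chest","wedge","packer"):
        for r in arm.regions_of(t,c)[:4]:
            m=r["region"].astype(np.uint8)
            col=im[c][r["region"]].mean(0).round()
            cs=max(cv2.findContours(m,0,2)[0],key=cv2.contourArea)
            print(c,t,round(r["score"],2),r["box"],col,cv2.minAreaRect(cs),cv2.approxPolyDP(cs,3,True)[:,0].tolist())
a=cv2.resize(im["top"][120:280,230:430],(800,640),interpolation=3)[:600]
b=cv2.resize(im["scene"][150:310,220:420],(800,640),interpolation=3)[:600]
cv2.imwrite("pics/b_top.png",a);cv2.imwrite("pics/b_sc.png",b)
E
```

```text
top chest 0.73 [310.3, 193.9, 405.6, 264.7] [ 51.  54. 154.] ((358.6530456542969, 226.9598388671875), (94.06473541259766, 67.8752670288086), 1.2453643083572388) [[313, 194], [312, 258], [405, 259], [404, 194]]
top wedge 0.81 [267.6, 190.9, 308.0, 208.0] [ 78. 105. 146.] ((286.6159362792969, 200.80154418945312), (41.77259063720703, 14.127548217773438), 5.52754020690918) [[267, 192], [267, 206], [307, 207], [307, 197]]
top wedge 0.68 [289.0, 147.7, 328.6, 181.0] [156. 133. 214.] ((308.9809875488281, 160.82794189453125), (41.31135940551758, 13.933196067810059), 34.2868766784668) [[296, 145], [289, 155], [323, 176], [328, 167]]
top wedge 0.59 [251.4, 222.5, 281.0, 263.5] [159. 135. 217.] ((266.8189697265625, 242.0775909423828), (41.492835998535156, 14.049792289733887), 66.80140686035156) [[261, 222], [254, 230], [266, 258], [273, 262], [280, 255], [266, 224]]
top packer 0.81 [244.8, 137.3, 268.9, 159.5] [ 78. 106. 149.] ((257.6639709472656, 147.65199279785156), (15.473592758178711, 23.433996200561523), 79.69515228271484) [[268, 139], [247, 142], [248, 155], [269, 152]]
scene chest 0.68 [
[... 589 characters left out ...]
572265625) [[392, 232], [380, 228], [361, 256], [374, 259]]
scene wedge 0.72 [260.1, 236.6, 284.6, 265.5] [121.  95. 181.] ((270.1764831542969, 250.79412841796875), (18.190170288085938, 32.01470184326172), 14.03624439239502) [[269, 236], [259, 263], [274, 266], [282, 238]]
scene packer 0.63 [466.7, 265.3, 475.6, 279.9] [96. 96. 93.] ((471.27056884765625, 271.2823486328125), (10.629592895507812, 16.052854537963867), 12.528807640075684) [[471, 263], [465, 275], [469, 279], [475, 277], [477, 270]]
scene packer 0.58 [266.0, 273.2, 302.3, 304.6] [ 40.  70. 115.] ((284.5000305175781, 289.0000305175781), (31.819805145263672, 21.92030906677246), 45.0) [[280, 275], [268, 287], [288, 304], [301, 291]]
```

View pics/b_top.png

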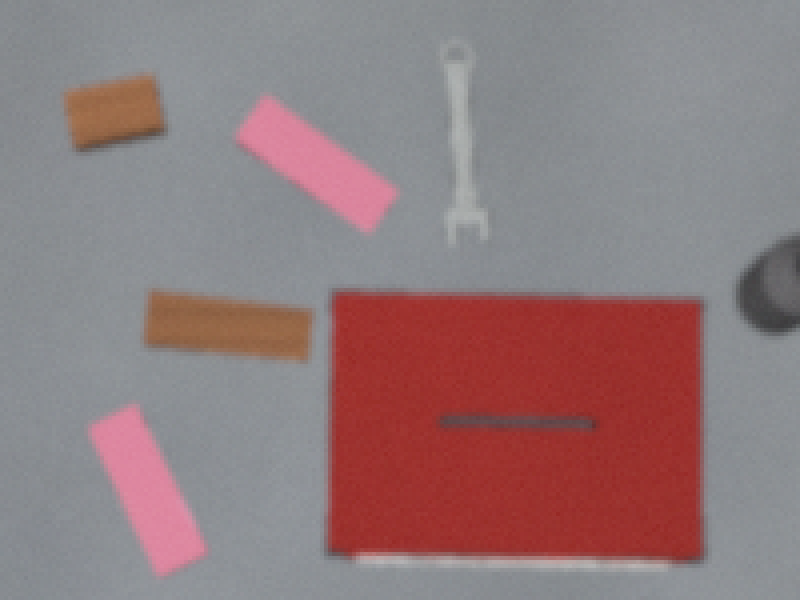

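View pics/b_sc.png

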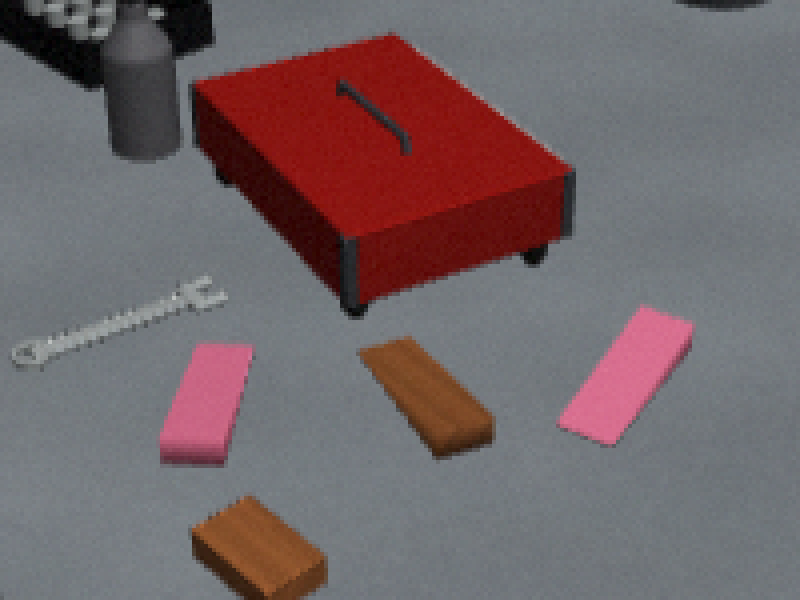

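```bash
python3 - <<'E'
from h import *
from scipy.optimize import least_squares
pt,ps=arm.camera_params("top"),arm.camera_params("scene")
T=lambda l:np.array(l)/4-.375+[230,120]
S=lambda l:np.array(l)/4-.375+[220,150]
ct=T([(332,291),(703,300),(703,558),(330,552)]); cs=S([(348,237),(193,83),(397,33),(573,168)])
for a,b in zip(ct,cs): x,e=tri(pt,a,ps,b); print("chest",x.round(4),round(e,4))
off=np.array([(.105,.15),(.105,-.15),(-.105,-.15),(-.105,.15)])
def pose(v,P):
    c,s=np.cos(v[2]),np.sin(v[2]); return np.c_[P[:,:2]@np.array([[c,s],[-s,c]])+v[:2],P[:,2]]
P=np.c_[off,np.full(4,.1)]
f=lambda v:np.r_[(proj(pt,pose(v,P))-ct).ravel(),(proj(ps,pose(v,P))-cs).ravel()]
r=least_squares(f,[.5,-.1,0]);print("chest",r.x.round(4),r.fun.round(1)); vc=r.x
# wedge: heel(+y) far, nose far, nose near, heel near (top)
W=np.array([(.0225,.07,.024),(.0225,-.07,.003),(-.0225,-.07,.003),(-.0225,.07,.024)])
wt=T([(150,291),(312,311),(308,359),(145,345)])
ws=S([(433,440),(360,349),(408,338),(493,418)])
for a,b in zip(wt,ws): x,e=tri(pt,a,ps,b); print("wedge",x.round(4),round(e,4))
g=lambda v:np.r_[(proj(pt,pose(v,W))-wt).ravel(),(proj(ps,pose(v,W))-ws).ravel()]
r=least_squares(g,[.5,.2,0]);print("wedge",r.x.round(4),r.fun.round(1)); vw=r.x
pr=lambda v,p:pose(v,np.array([p]))[0].round(4)
print("short",pr(vc,(.085,.125,0)),"nose",pr(vw,(0,-.07,0)),"heel",pr(vw,(0,.07,.012)))
E
```

```text
chest [ 0.5955 -0.0643  0.102 ] 0.0036
chest [ 0.5827 -0.3643  0.0996] 0.0046
chest [ 0.3748 -0.3538  0.1012] 0.0057
chest [ 0.3871 -0.059   0.1005] 0.0023
chest [ 0.485  -0.2108 -0.04  ] [-0.1  0.4 -0.1  0.2  0.3  0.9 -0.9  0.6 -0.9  0.4 -1.  -0.2 -1.  -0.1
  0.3  0.3]
wedge [0.6141 0.0878 0.0206] 0.0008
wedge [ 0.5955 -0.0482  0.0073] 0.0021
wedge [ 0.5544 -0.0439  0.0046] 0.0026
wedge [0.567  0.0924 0.0234] 0.0007
wedge [ 0.5827  0.0218 -0.1187] [-0.3 -0.   0.4  0.1  0.1  1.  -0.5 -0.4  0.5 -0.9 -1.   0.8  0.  -0.1
 -0.3  0.3]
short [ 0.575  -0.0893  0.    ] nose [ 0.5744 -0.0477  0.    ] heel [0.591  0.0913 0.012 ]
```

The candidates are the brown ramp at top (287,201) / scene (326,250), the brown packer at top (258,148) / scene (285,289), and two pink ramps at top (309,161) and (267,242). I take the brown ramp as the wedge. It is thin towards the chest, and its height rises from about 5 mm to 23 mm in triangulation. The close crops confirm this.

Next I move above the press spot.

```bash
python3 -m inch '[[[0.14,0.226,0,0,0,0.03],[0.28,0.45,0,0,0,0.06],[0.42,0.677,0,0,0,0.09],[0.56,0.903,0,0,0,0.116]]]' 0 20
python3 -m inch '[[[0.14,0.226,0,0,0,0.03],[0.28,0.45,0,0,0,0.06],[0.42,0.677,0,0,0,0.09],[0.56,0.903,0,0,0,0.116]]]'
python3 -m inch '[[[0.14,0.226,0,0,0,0.03],[0.28,0.45,0,0,0,0.06],[0.42,0.677,0,0,0,0.09],[0.54,0.89,0,0,0,0.116],[0.54,0.89,0,0,0,0.116],[0.54,0.89,0,0,0,0.116]]]'
```

```text
t: 1.05
eef_pos: [0.3521, -0.449, 0.4049]
ee_rot: [-3.141, 0.0, -2.412]
force: [1.0, 0.0, -0.1]
width: 0.0528
t: 1.55
eef_pos: [0.4642, -0.2682, 0.4051]
ee_rot: [-3.141, 0.0, -2.047]
force: [1.2, -0.8, 0.0]
width: 0.013
t: 2.3
eef_pos: [0.5714, -0.0917, 0.4046]
ee_rot: [3.141, -0.0, -1.685]
force: [-0.2, -0.9, 0.0]
width: 0.0003
```

```bash
python3 - <<'E'
from h import *
p=arm.camera_params("wrist");im=arm.grab_frame("wrist")
np.set_printoptions(precision=4,suppress=True)
cv2.imwrite("pics/c_w.png",im);np.save("c_pose.npy",p["pose"]);print(p["pose"])
E
```

```text
[[-0.9934  0.1093  0.0345  0.5605]
 [ 0.1146  0.9441  0.3091 -0.1752]
 [ 0.0012  0.311  -0.9504  0.3845]
 [ 0.      0.      0.      1.    ]]
```

View pics/c_w.png

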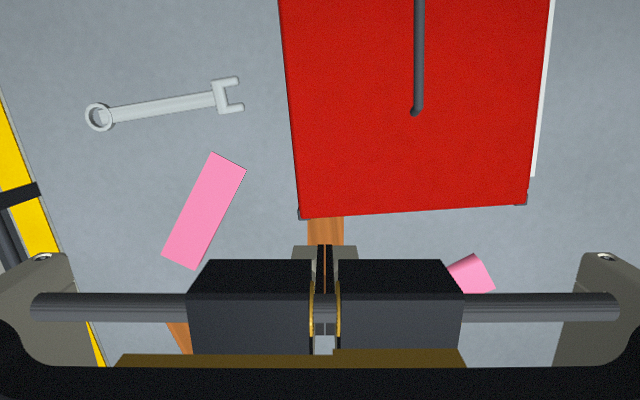

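```bash
python3 - <<'E'
from h import *
np.set_printoptions(precision=4,suppress=True)
p=arm.camera_params("wrist");p["pose"]=np.load("c_pose.npy")
for px in((299,219),(527,205),(279,0),(553,0)):print("chest top",onplane(p,px,.1))
for px in((308,222),(343,220),(307,244),(343,243)):print("wedge",onplane(p,px,.006))
def ps(v,P):
    c,s=np.cos(v[2]),np.sin(v[2]); return np.c_[P[:,:2]@np.array([[c,s],[-s,c]])+v[:2],P[:,2]]
v=(.485,-.2108,-.04)
print(proj(p,ps(v,np.array([(.105,.15,.1),(-.105,.15,.1)]))))
print(proj(p,ps((.5827,.0218,-.1187),np.array([(.0225,-.07,.003),(-.0225,-.07,.003),(.0225,-.04,.0075),(-.0225,-.04,.0075)]))))
im=cv2.imread("pics/c_w.png");cv2.imwrite("pics/c_z.png",cv2.resize(im[190:260,260:360],(800,560),interpolation=3))
E
```

```text
chest top [ 0.596  -0.0684  0.1   ]
chest top [ 0.3866 -0.0579  0.1   ]
chest top [ 0.5866 -0.2467  0.1   ]
chest top [ 0.3779 -0.2241  0.1   ]
wedge [ 0.5972 -0.028   0.006 ]
wedge [ 0.5542 -0.0257  0.006 ]
wedge [0.6024 0.0014 0.006 ]
wedge [0.5572 0.0052 0.006 ]
[[299.5473 222.321 ]
 [527.4695 206.1316]]
[[306.1218 204.0444]
 [343.0702 204.1643]
 [306.2617 228.2676]
 [342.7472 228.3797]]
```

View pics/c_z.png

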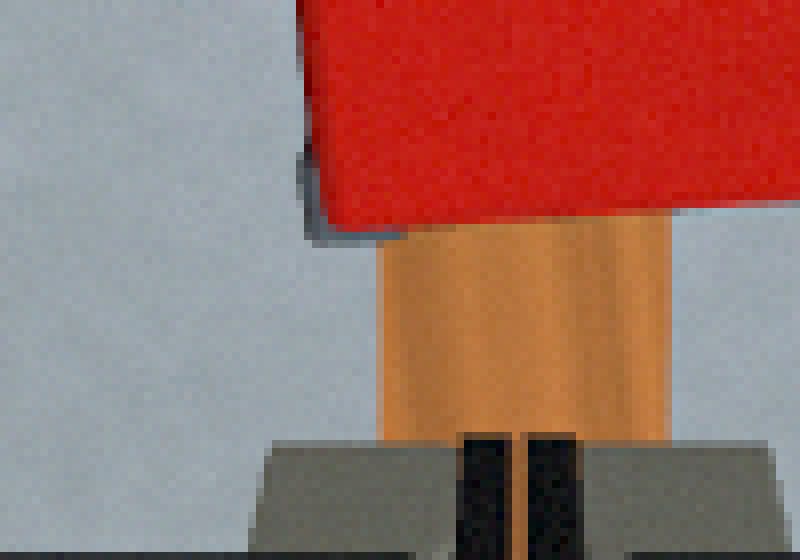

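```bash
python3 -m inch '[[[0,0,-0.25],[0,0,-0.45],[0,0,-0.57],[0,0,-0.57]]]' || true; python3 -m inch '[[[0,0,-0.25,0,0,0],[0,0,-0.45,0,0,0],[0,0,-0.57,0,0,0],[0,0,-0.57,0,0,0]]]'
```

```text
t: 2.85
eef_pos: [0.5705, -0.093, 0.2892]
ee_rot: [3.138, -0.001, -1.687]
force: [0.1, -0.3, 1.2]
width: 0.0005validation failed for argument at $[0]...
```

```bash

python3 -m inch '[[[0,0,-0.02,0,0,0],[0,0,-0.035,0,0,0],[0,0,-0.045,0,0,0],[0,0,-0.045,0,0,0]]]'
python3 -m inch '[[[0,0,-0.01,0,0,0],[0,0,-0.015,0,0,0],[0,0,-0.015,0,0,0]]]'
python3 -m inch '[[[0,0,-0.01,0,0,0],[0,0,-0.015,0,0,0],[0,0,-0.015,0,0,0]]]'
```

```text
t: 3.35
eef_pos: [0.5715, -0.0918, 0.2819]
ee_rot: [-3.141, 0.0, -1.685]
force: [-0.2, 0.5, -0.0]
width: 0.0005
t: 3.72
eef_pos: [0.5715, -0.0918, 0.2785]
ee_rot: [3.141, -0.0, -1.686]
force: [-0.3, -0.0, -0.2]
width: 0.0005
t: 4.1
eef_pos: [0.5721, -0.0917, 0.2761]
ee_rot: [-3.14, 0.0, -1.685]
force: [1.7, 0.9, 3.0]
width: 0.0005
```

```bash

for i in 1 2 3; do python3 -m inch '[[[0,0,-0.005,0,0,0],[0,0,-0.01,0,0,0],[0,0,-0.01,0,0,0]]]'; done; python3 - <<'E'
from h import *
cv2.imwrite("pics/d.png",cv2.resize(arm.grab_frame("scene")[150:310,220:420],(800,640),interpolation=3)[:600])
E
```

```text
t: 4.47
eef_pos: [0.5715, -0.0919, 0.2736]
ee_rot: [3.142, -0.0, -1.686]
force: [2.0, -0.3, 2.7]
width: 0.0005
t: 4.85
eef_pos: [0.5718, -0.0917, 0.2727]
ee_rot: [-3.14, 0.0, -1.685]
force: [0.3, 3.1, 11.0]
width: 0.0006
t: 5.22
eef_pos: [0.5718, -0.0916, 0.2724]
ee_rot: [-3.139, -0.0, -1.684]
force: [-4.2, 5.7, 24.2]
width: 0.0005
```

View pics/d.png

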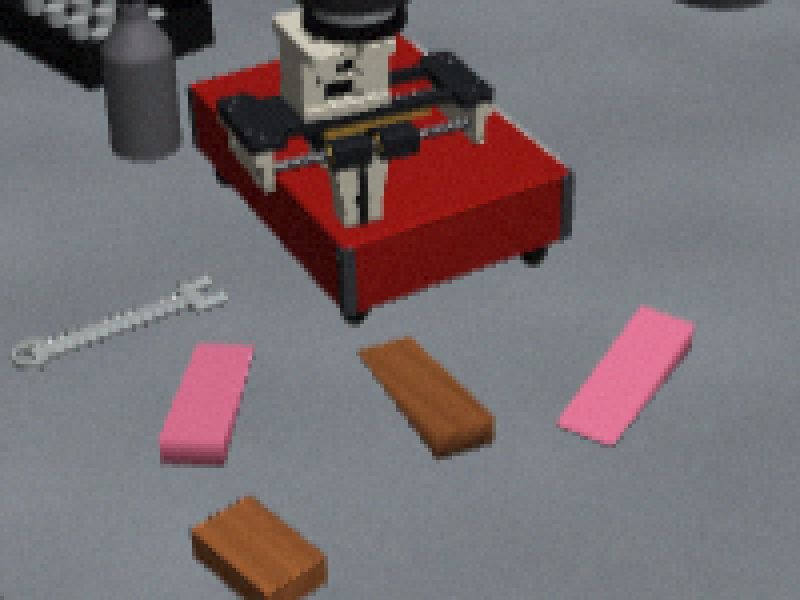

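```bash

python3 -m inch '[[[0,0,0.05,0,0,0],[0,0,0.3,0,0,0],[0.03,0.3,0.3,0,0,0],[0.06,0.6,0.3,0,0,0],[0.1,0.9,0.3,0,0,0],[0.115,1.0,0.3,0,0,0]]]'
python3 -m inch '[[[0,0.05,0,0,0,0],[0,0.05,0,0,0,0],[0,0.05,0,0,0,0]]]'; python3 - <<'E'
from h import *
p=arm.camera_params("wrist");im=arm.grab_frame("wrist");np.save("e_pose.npy",p["pose"])
cv2.imwrite("pics/e.png",im)
E
```

```text
t: 6.02
eef_pos: [0.594, 0.1107, 0.3287]
ee_rot: [3.139, -0.001, -1.683]
force: [0.2, 0.3, 0.1]
width: 0.0001
t: 6.4
eef_pos: [0.5943, 0.1169, 0.3295]
ee_rot: [3.141, -0.0, -1.687]
force: [0.4, 0.5, -0.4]
width: 0.0008
```

View pics/e.png

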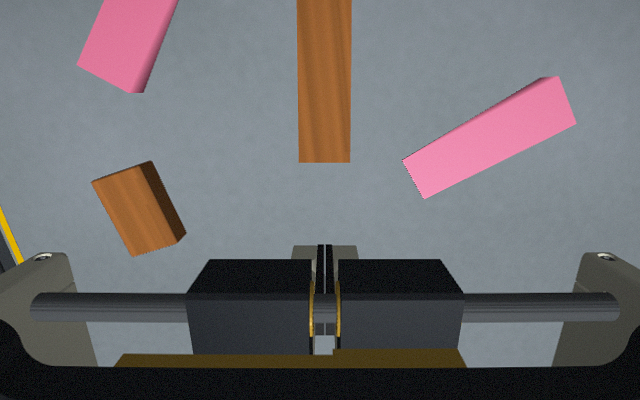

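```bash
python3 - <<'E'
from h import *
np.set_printoptions(precision=4,suppress=True)
p=arm.camera_params("wrist");p["pose"]=np.load("e_pose.npy")
for px in((299,162.5),(350.5,162)):print(onplane(p,px,.024))
for px in((297,0),(352.5,0)):print(onplane(p,px,.017))
for t in((.06,-.0),(0,0)):pass
E
```

```text
[0.6115 0.0879 0.024 ]
[0.5667 0.0927 0.024 ]
[ 0.5959 -0.0386  0.017 ]
[ 0.5528 -0.0336  0.017 ]
```

```bash

python3 -m inch '[[[0,0,-0.25,0,0,0],[0,0,-0.5,0,0,0],[0,0,-0.65,0,0,0],[-0.01,0,-0.71,0,0,0],[-0.01,0,-0.71,0,0,0]]]'
python3 -m inch '[[[-0.004,-0.04,0,0,0,0],[-0.007,-0.06,0,0,0,0],[-0.007,-0.06,0,0,0,0]]]'
```

```text
t: 7.08
eef_pos: [0.5925, 0.1176, 0.1876]
ee_rot: [3.141, -0.001, -1.686]
force: [-0.5, -0.3, -0.0]
width: 0.0004
t: 7.45
eef_pos: [0.5913, 0.1058, 0.1886]
ee_rot: [-3.14, 0.001, -1.686]
force: [0.6, -0.3, -0.3]
width: 0.0004
```

```bash

python3 -m inch '[[[-0.004,-0.03,0,0,0,0],[-0.008,-0.065,0,0,0,0],[-0.012,-0.1,0,0,0,0],[-0.016,-0.135,0,0,0,0],[-0.02,-0.17,0,0,0,0],[-0.024,-0.2,0,0,0,0],[-0.024,-0.2,0,0,0,0]]]'
python3 - <<'E'
from h import *
cv2.imwrite("pics/f.png",cv2.resize(arm.grab_frame("scene")[150:310,220:420],(800,640),interpolation=3)[:600])
p=arm.camera_params("wrist");im=arm.grab_frame("wrist");np.save("f_pose.npy",p["pose"])
cv2.imwrite("pics/fw.png",im)
E
```

```text
t: 8.32
eef_pos: [0.5861, 0.0655, 0.1875]
ee_rot: [3.141, -0.0, -1.686]
force: [-0.0, 0.5, -0.6]
width: 0.0005
```

View pics/f.png

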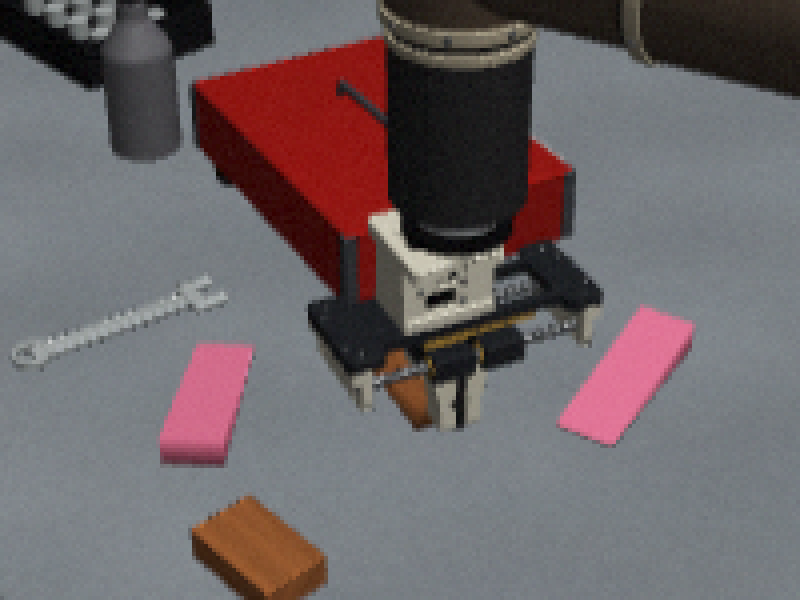

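View pics/fw.png

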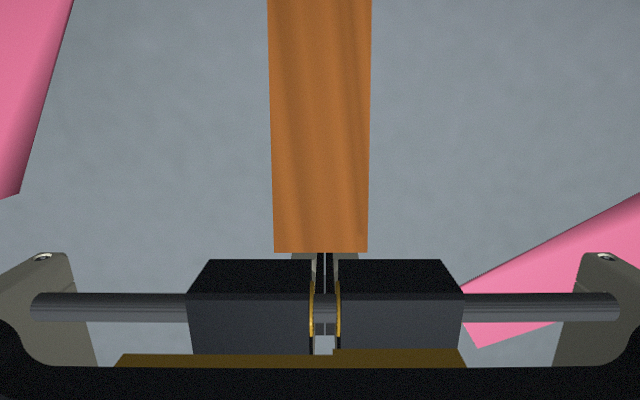

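```bash
python3 - <<'E'
from h import *
np.set_printoptions(precision=4,suppress=True)
p=arm.camera_params("wrist");p["pose"]=np.load("f_pose.npy")
for px in((274,252.5),(367.5,252)):print(onplane(p,px,.024))
E
python3 -m inch '[[[-0.003,-0.025,0,0,0,0],[-0.006,-0.05,0,0,0,0],[-0.006,-0.05,0,0,0,0]]]'
```

```text
[0.6074 0.0518 0.024 ]
[0.5627 0.0567 0.024 ]
t: 8.8
eef_pos: [0.585, 0.0557, 0.1876]
ee_rot: [3.141, -0.0, -1.686]
force: [0.5, -0.2, 0.2]
width: 0.0005
```

```bash

python3 -m inch '[[[-0.001,-0.01,0,0,0,0],[-0.002,-0.02,0,0,0,0],[-0.002,-0.02,0,0,0,0]]]'
python3 -m inch '[[[-0.001,-0.01,0,0,0,0],[-0.002,-0.02,0,0,0,0],[-0.002,-0.02,0,0,0,0]]]'
python3 -m inch '[[[-0.001,-0.01,0,0,0,0],[-0.002,-0.02,0,0,0,0],[-0.002,-0.02,0,0,0,0]]]'
```

```text
t: 9.18
eef_pos: [0.5847, 0.052, 0.1877]
ee_rot: [3.142, -0.0, -1.686]
force: [0.7, 0.5, 0.1]
width: 0.0004
t: 9.55
eef_pos: [0.5843, 0.048, 0.1877]
ee_rot: [3.142, -0.0, -1.686]
force: [0.1, 0.5, -0.2]
width: 0.0006
t: 9.93
eef_pos: [0.5839, 0.044, 0.1877]
ee_rot: [3.142, -0.0, -1.686]
force: [0.1, -0.1, -0.4]
width: 0.0005
```

Contact is expected soon, so I continue in 2–3 mm steps and read the force after each one.

```bash

python3 -m inch '[[[-0.001,-0.008,0,0,0,0],[-0.0015,-0.013,0,0,0,0]]]'
python3 -m inch '[[[-0.001,-0.008,0,0,0,0],[-0.0015,-0.013,0,0,0,0]]]'
python3 - <<'E'
from h import *
for i in range(3): print(arm.get_state()["force"].round(2),arm.get_state()["joint_efforts"].round(2)); arm.grab_frame("scene")
E
```

```text
t: 10.18
eef_pos: [0.584, 0.042, 0.1879]
ee_rot: [-3.14, 0.001, -1.685]
force: [-0.2, 6.0, 0.1]
width: 0.0005
t: 10.42
eef_pos: [0.5842, 0.0402, 0.1882]
ee_rot: [-3.139, 0.002, -1.685]
force: [-0.6, 11.0, 1.2]
width: 0.0004
[-0.56 10.96  1.25] [-6.290e+00 -5.324e+01  1.629e+01  6.300e+00 -1.620e+00  5.000e-02]
[0.82 8.44 0.02] [-5.400e+00 -5.340e+01  1.679e+01  6.080e+00 -1.390e+00  5.000e-02]
[0.01 9.86 1.93] [ -5.38 -53.52  16.8    6.01  -1.39   0.07]
```

```bash

python3 -m inch '[[[0.006,0.05,0,0,0,0],[0.012,0.1,0,0,0,0],[0.015,0.15,0.25,0,0,0],[0.015,0.3,0.5,0,0,0],[0.015,0.3,0.7,0,0,0],[0.015,0.3,0.7,0,0,0]]]'
python3 - <<'E'
from h import *
a=arm.grab_frame("scene");np.save("g_s.npy",a)
cv2.imwrite("pics/g.png",cv2.resize(a[150:310,220:420],(800,640),interpolation=3)[:600])
p=arm.camera_params("wrist");im=arm.grab_frame("wrist");np.save("g_pose.npy",p["pose"])
cv2.imwrite("pics/gw.png",im)
E
```

```text
t: 11.32
eef_pos: [0.5871, 0.0999, 0.3313]
ee_rot: [-3.136, 0.003, -1.684]
force: [0.0, 0.4, -1.3]
width: 0.0006
```

View pics/g.png

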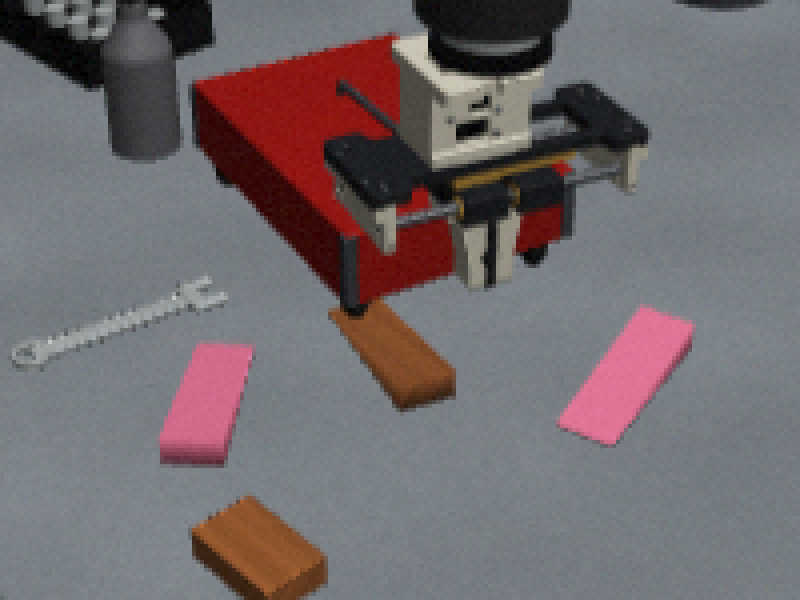

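View pics/gw.png

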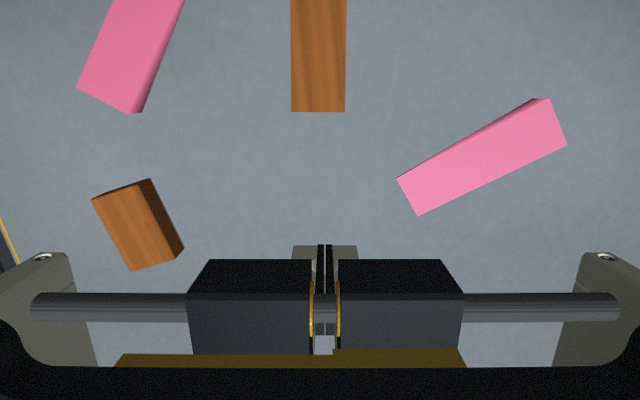

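```bash

python3 -m inch '[[[-0.02,-0.25,0,0,0,0],[-0.04,-0.5,0,0,0,0],[-0.06,-0.75,0,0,0,0],[-0.075,-0.96,0,0,0,0],[-0.075,-0.96,0,0,0,0]]]'
python3 -m inch '[[[0,0,-0.12,0,0,0],[0,0,-0.22,0,0,0],[0,0,-0.24,0,0,0],[0,0,-0.24,0,0,0]]]'
```

```text
t: 12.05
eef_pos: [0.5703, -0.0957, 0.3258]
ee_rot: [3.138, -0.001, -1.689]
force: [0.1, -0.1, -0.5]
width: 0.0006
t: 12.55
eef_pos: [0.571, -0.0926, 0.2789]
ee_rot: [3.139, -0.001, -1.685]
force: [1.1, 0.3, -0.5]
width: 0.0006
```

```bash

for i in 1 2 3; do python3 -m inch '[[[0,0,-0.003,0,0,0],[0,0,-0.003,0,0,0]]]'; done
```

```text
t: 12.8
eef_pos: [0.5713, -0.0929, 0.2789]
ee_rot: [3.141, -0.0, -1.685]
force: [-0.7, 0.3, -0.1]
width: 0.0007
t: 13.05
eef_pos: [0.5713, -0.0931, 0.2785]
ee_rot: [-3.142, 0.0, -1.686]
force: [-0.5, -0.1, 0.3]
width: 0.0001
t: 13.3
eef_pos: [0.5713, -0.093, 0.2784]
ee_rot: [-3.141, 0.0, -1.685]
force: [-0.8, 1.9, 4.8]
width: 0.0003
```

```bash

python3 -m inch '[[[0,0,-0.003,0,0,0],[0,0,-0.003,0,0,0],[0,0,-0.003,0,0,0]]]'
python3 -m inch '[[[0,0,0,0,0,0],[0,0,0,0,0,0],[0,0,0,0,0,0],[0,0,0,0,0,0]]]'
python3 - <<'E'
from h import *
for i in range(4): s=arm.get_state();print(s["force"].round(2),s["eef_pos"].round(4)); a=arm.grab_frame("scene")
cv2.imwrite("pics/h.png",cv2.resize(a[150:310,220:420],(800,640),interpolation=3)[:600])
E
```

```text
t: 13.68
eef_pos: [0.5713, -0.093, 0.2783]
ee_rot: [-3.141, -0.0, -1.685]
force: [-4.1, 1.3, 9.1]
width: 0.0006
t: 14.18
eef_pos: [0.5713, -0.093, 0.2783]
ee_rot: [-3.141, 0.0, -1.685]
force: [-3.3, 2.2, 8.7]
width: 0.0005
[-3.26  2.23  8.69] [ 0.5713 -0.093   0.2783]
[-2.84  1.62  9.57] [ 0.5713 -0.093   0.2783]
[-3.65  0.84  8.81] [ 0.5713 -0.093   0.2783]
[-3.8   1.4   9.79] [ 0.5713 -0.093   0.2783]
```

View pics/h.png

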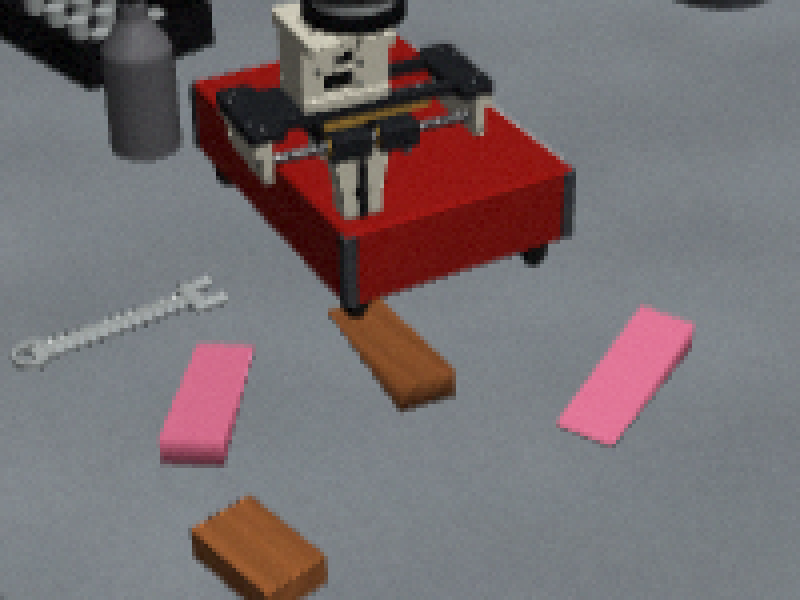

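The press holds at about 9 N and the tip stays at z = 0.100 m without sinking. The chest's near corner is at its original pixel (crop 348,237), so I hand in.

```bash
python3 - <<'E'
from station import arm
print(arm.job_done()); s=arm.get_state(); print(s["t"],s["force"].round(2),s["eef_pos"].round(4))
E
```

```text
the job is handed in; nothing more can be done
None
the job is handed in; nothing more can be done
```

I pressed the far left corner with closed fingertips, pushed the brown wedge under the short foot, and handed in at about 14.4 s while still pressing that corner. Handing in gave no verdict, so what follows rests on my own checks.

- **Rocking felt:** the corner sank about 6 mm before bottoming out. That first press went a little far, with the vertical force reaching 24 N on the chest.
- **Wedge pushed in:** it slid freely until the slope met the foot, where that 6 mm predicted. I stopped about 3 mm later, with the push reading 9–11 N.
- **Last checks:** the corner held steady at 8.7–9.8 N vertical, slightly above the 8 N target, with 3–4 N sideways. The fingertips stayed at 0.100 m with no sinking.
- **Level and position:** in the scene picture the chest's corners were at their starting pixels, the foot stood on the wedge, and the other things looked unmoved.
- **Not measured:** I could not read the load on the wedge directly, and I inferred the level from the fingertip height and the picture. No check disagreed beyond a 2–3 mm spread in the camera measurements.

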